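# Make up a soldering kit and a model-making kit

### The job

Make up two kits, one thing to a compartment, each lying flat on the tray's floor: the blue tray gets the black charcoal block and the flux jar with the yellow lid, standing upright; the red tray gets the green wax block and one brass blank. Draw the blank out through the slot of the aluminium magazine (it is the bottom one, which already stands part-way out) and leave the other blanks stacked in it. Leave the white plaster block and the steel cup where they stand.

Things in the scene. Friction and masses are not known exactly. Their poses are not given: they have to be found in the camera images.
- charcoal_mid (a point): Matt black charcoal block, 45 (x) x 71 (y) x 22 (z) mm, 60 g. Loose, lies flat on the bench near the front edge. The point is its centre, 11 mm above its underside; y is its long axis, z up.
- fluxjar_mid (a point): Small round white jar with a yellow lid, diameter 46 mm, 41 mm high, 50 g. Loose, stands upright near the front edge of the bench. The point is its centre, 20.5 mm above its underside; z up.
- wax_mid (a point): Dark green block of carving wax, 32 (x) x 61 (y) x 18 (z) mm, 50 g. Loose, lies flat on the bench near the front edge. The point is its centre, 9 mm above its underside; y is its long axis, z up.
- blank_c (a point): Brass blank, 100 (x) x 38 (y) x 6 (z) mm, 150 g, the lowest of three alike in the magazine. Lies level, underside 12 mm above the bench; its front end (-x) stands 30 mm out of the slot, free below and at both sides, so it can be gripped there across its 38 mm. Held by friction only; clear of the magazine once pulled 70 mm along the magazine's -x. The point is its centre; x its long axis, z up.
- blank_top_c (a point): Centre of the topmost of the three brass blanks (100 x 38 x 6 mm, x its long axis), inside the magazine. At the start it lies 27 mm above the magazine's underside; it sinks to 21 mm when one blank has been drawn. It stays in the magazine.
- magazine: Aluminium gravity magazine, fixed: open-topped well 112 (x) x 51 (y) x 44 mm high, with a low foot 25 mm long at the rear (+x). Origin at the centre of the well's underside; z up. Floor 12 mm above the bench. Front face at x = -56 mm: its slot reaches 9 mm above the floor and lets one 6 mm blank through; two lips hold back the blanks above.
- tray_blue: Blue plastic tray for the soldering kit, fixed, 122 (x) x 173 (y) x 8 mm high. Origin: centre of its underside; z up. Two equal open compartments side by side along y, each 116 (x) x 82 (y) mm inside, centred at x = 0, y = +42.5 and -42.5 mm; floor 2 mm above the bench, walls and divider 3 mm thick, 8 mm high (6 mm above the floor).
- tray_red: Red plastic tray for the model-making kit, fixed, 122 (x) x 173 (y) x 8 mm high. Origin: centre of its underside; z up. Two equal open compartments side by side along y, each 116 (x) x 82 (y) mm inside, centred at x = 0, y = +42.5 and -42.5 mm; floor 2 mm above the bench, walls and divider 3 mm thick, 8 mm high (6 mm above the floor).
- plaster_mid (a point): White plaster casting block, 48 x 71 x 42 mm, loose near the front edge of the bench; not part of either kit, leave it. The point is its centre, 21 mm above its underside.
- cup_mid (a point): Small round footed steel cup, open at the top, diameter 65 mm, 49 mm high, loose near the front edge of the bench; not part of either kit, leave it. The point is its centre, 24.5 mm above its underside.

How it is judged (in metres and radians):
At the end, for the whole second after the job is handed in: Charcoal and flux jar each in its own compartment of the blue tray, wax and drawn blank likewise in the red one: level within 4.5 deg, on the floor within 2.5 mm, at rest. Top blank one thickness lower, level in the magazine (6 mm). Plaster block and cup within 20 mm of start (x of charcoal_mid in the frame of tray_blue between -0.058 and 0.058 m and y of charcoal_mid in the frame of tray_blue between -0.085 and 0.085 m and z of charcoal_mid in the frame of tray_blue between 0.0105 and 0.0155 m and angle between each of charcoal_mid, fluxjar_mid, wax_mid, blank_c's own z axis and vertical below 0.08 rad and x of fluxjar_mid in the frame of tray_blue between -0.058 and 0.058 m and y of fluxjar_mid in the frame of tray_blue between -0.085 and 0.085 m and z of fluxjar_mid in the frame of tray_blue between 0.02 and 0.025 m and x of wax_mid in the frame of tray_red between -0.058 and 0.058 m and y of wax_mid in the frame of tray_red between -0.085 and 0.085 m and z of wax_mid in the frame of tray_red between 0.0085 and 0.0135 m and x of blank_c in the frame of tray_red between -0.058 and 0.058 m and y of blank_c in the frame of tray_red between -0.085 and 0.085 m and z of blank_c in the frame of tray_red between 0.0025 and 0.0075 m and ((y of charcoal_mid in the frame of tray_blue above 0.01 m and y of fluxjar_mid in the frame of tray_blue below -0.01 m) or (y of charcoal_mid in the frame of tray_blue below -0.01 m and y of fluxjar_mid in the frame of tray_blue above 0.01 m)) and ((y of wax_mid in the frame of tray_red above 0.01 m and y of blank_c in the frame of tray_red below -0.01 m) or (y of wax_mid in the frame of tray_red below -0.01 m and y of blank_c in the frame of tray_red above 0.01 m)) and z of blank_top_c in the frame of magazine between 0.0185 and 0.0235 m and x of blank_top_c in the frame of magazine between -0.006 and 0.006 m and angle between blank_top_c's own z axis and vertical below 0.06 rad and distance of each of plaster_mid, cup_mid from where it was at the start of the episode below 0.02 m and linear speed of each of charcoal, fluxjar, wax, blank below 0.02 m/s); the robot touches nothing.
It fails at once if the plaster block or the steel cup is pushed away or knocked over (distance of any of plaster_mid, cup_mid from where it was at the start of the episode above 0.03 m).
It also fails if it takes over 96 s, if anything falls off the work surface, if the arm or the gripper's body presses on something with over 40 N, if the wrist force passes 120 N, or if a joint passes its speed limit or range.

### The arm

A 6-joint arm with a two-finger parallel gripper is mounted at the origin on a cart in front of the work surface, level with it; the furniture and walls round the work are solid. World frame = base frame: x ahead of the robot, y to its left, z up, the work surface at z = 0. Lengths are in m, angles in degrees, forces in N, time in s.
With the tool pointing down it reaches from about 0.325 to 0.75 m from the base axis. Payload 7.6 kg.
Tool frame: the origin (TCP) lies at the very end of the fingers, on their centre line; the grasp point (between the pads) lies 19 mm behind it (grip_point_offset is the distance from the TCP to the grasp point, in m); z points along the fingers, y is the direction in which the jaws open and shut (so a half turn about z gives the same grasp; the last joint's range is limited). The gripper opens to 85 mm and grips with 20 to 120 N. Pads are 22 mm wide; open, the fingers measure 114 mm over their backs; the gripper's body (76 mm by 85 mm) begins 54 mm behind the grasp point. The pads swing forward as they close: fully open they stand 13 mm farther back than shut.
Start: joints at [63.295, 2.991, 80.254, -0, 96.75, -4.028], TCP at [0.202, 0.484, 0.231] pointing down, gripper open.
Joint ranges: [-166.34, 166.34], [-52.06, 124.39], [6.96, 135.62], [-60.46, 240.46], [14.63, 156.25], [-167.68, 167.68]. Speed limits (degrees/s): [147.25, 147.25, 172.46, 180, 180, 180].

### API

Orientations are given as [roll, pitch, yaw] about the fixed x, y, z axes, in that order (R = Rz(yaw) Ry(pitch) Rx(roll)).
In Python, from station import read_state, grab_frame, job_done, grip_point_offset gives the robot as it stands.
- The arm moves only by the tool send_rows, never from a script. Its argument "targets" is a list of rows, each a list of 7 numbers: the shift along the tool's x, y, z in m, then the turn, a rotation vector about the tool's x, y, z in degrees, then the opening, from 0 (shut) to 1 (fully open). In form: [[tx, ty, tz, rx, ry, rz, claw], ...]. A call has 1 to 12 rows; each row is the pose to reach, as a shift and turn from the pose measured when the call began, along the tool's axes at that moment; what a row does not reach only later rows make up. A row lasts 1/12 s, in which the tool goes at most 41.7 mm and 7.16 degrees, less where a joint would pass 70% of its speed; a pose out of reach is approached as far as the arm can. A call with a gripper value outside its range is refused whole. The fingers move at their own pace and stop on an object; the grip force is fixed at half the most. Time passes only in rows, so rows that repeat a pose let the fingers close. It gives the time, the measured TCP pose, the force and the opening at its end, in the units of the state.
- read_state(): the state, without advancing time (a new reading comes with each control period).
- grab_frame(name): name is "side" or "top" or "wrist"; returns a dict with "frame" (384x512x3 uint8, red, green, blue), "fx", "fy", "cx", "cy" (pixels), "distortion" ([k1, k2, p1, p2, k3] as OpenCV has them; the pictures are not rectified), "R" (3x3) and "t" (3): a world point X has camera coordinates R X + t. Camera axes: x right, y down, z forward; pixel columns grow to the right and rows downward; lengths in m; the calibration is good to about 2 mm. A picture is of the moment at which its call begins. There is no depth.
- job_done(): hands the job in, once; it reports no verdict.
The state is a dict: "clock": time; "joint_positions": joint angles; "qd": joint speeds; "tau": joint torques, N m; "tcp_pos": TCP position; "tcp_rot": TCP orientation; "wrist_force": force on the tool from outside, world axes, zero at the start; "moment": the same for the moment, N m; "finger_gap": finger opening in m.
Only numpy, scipy, OpenCV 4.12 (cv2) and the standard library are available. Lean on these libraries where they do the work, as an engineer would, in place of code of your own. Each camera call takes 0.05 s, during which the arm holds its last target. There are 200 camera calls.

## Working session

There is one attempt and no reset: what is moved stays moved. The work goes in short steps, Python scripts to look and compute and a tool call to move; the robot and the scene stay as the last step left them, time stands still between calls to the robot, and variables do not carry over. Pictures are saved under pics/ and viewed, about 12 in all and at most 16, crops included, and the job is handed in when it is done.

Besides the shell and the picture viewer there is one more tool, called after "Emit:" as name([rows], argument=value, ...), one row to a line, values as JSON. send_rows: Moves the arm, as the interface text tells. Its arguments: {"type":"object","properties":{"targets":{"type":"array","items":{"type":"array","items":{"type":"number"}}}},"required":["targets"]}

```bash
mkdir -p pics; ls; cat > h.py <<'E'
import numpy as np, cv2, json
from station import *
def snap(n,f):
    d=grab_frame(n); cv2.imwrite(f'pics/{f}.png',cv2.cvtColor(d['frame'],cv2.COLOR_RGB2BGR))
    np.save(f'pics/{f}.npy',d,allow_pickle=True); return d
def load(f): return np.load(f'pics/{f}.npy',allow_pickle=True).item()
def KD(d): return np.array([[d['fx'],0,d['cx']],[0,d['fy'],d['cy']],[0,0,1.]]),np.array(d['distortion'],float)
def ray(d,uv,z):
    K,D=KD(d);R=np.array(d['R']);t=np.array(d['t']).ravel()
    p=cv2.undistortPoints(np.array(uv,float).reshape(-1,1,2),K,D).reshape(-1,2)
    r=np.c_[p,np.ones(len(p))]@R; c=-R.T@t
    return c+r*((np.broadcast_to(z,len(p))-c[2])/r[:,2])[:,None]
def proj(d,X):
    K,D=KD(d);R=np.array(d['R'])
    return cv2.projectPoints(np.array(X,float).reshape(-1,1,3),cv2.Rodrigues(R)[0],np.array(d['t'],float),K,D)[0].reshape(-1,2)
E
python3 - <<'E'
from h import *
for n in('top','side'):
    d=snap(n,n+'0'); R=np.array(d['R']);print(n,d['fx'],d['distortion'],-R.T@np.array(d['t']).ravel(),R[2])
    f=cv2.imread(f'pics/{n}0.png');cv2.imwrite(f'pics/{n}0b.png',cv2.resize(f,(800,600),interpolation=cv2.INTER_CUBIC))
print(read_state(),grip_point_offset)
E
```

```text
pics
top 374.36773860858904 [-0.04461885  0.          0.          0.          0.        ] [0.43579064 0.07740357 0.96619636] [ 0.13086812 -0.00157233 -0.99139854]
side 462.9448888743719 [-0.09360214  0.          0.          0.          0.        ] [ 0.53632807 -0.84883392  0.76250904] [ 0.03821865  0.79921484 -0.59982912]
{'clock': 0.1, 'joint_positions': array([ 6.32942642e+01,  3.02279146e+00,  8.03045782e+01, -4.48433091e-04,
        9.67490388e+01, -4.02849760e+00]), 'qd': array([ 0.11598376,  0.00942354, -0.26273668, -0.02708489,  0.09175676,
        0.0518802 ]), 'tau': array([ 1.17376494e-03, -3.82582641e+01, -3.60984743e+01, -7.25964355e-05,
        4.78098824e-03,  1.46213188e-05]), 'tcp_pos': array([0.20228083, 0.48419347, 0.23058724]), 'tcp_rot': array([-1.79923749e+02, -4.92360070e-03,  1.57322706e+02]), 'wrist_force': array([-1.74739006,  0.8709158 , -0.42849208]), 'moment': array([0.00935655, 0.03446158, 0.03767099]), 'finger_gap': 0.08555821271539298} 0.0187
```

View pics/top0b.png

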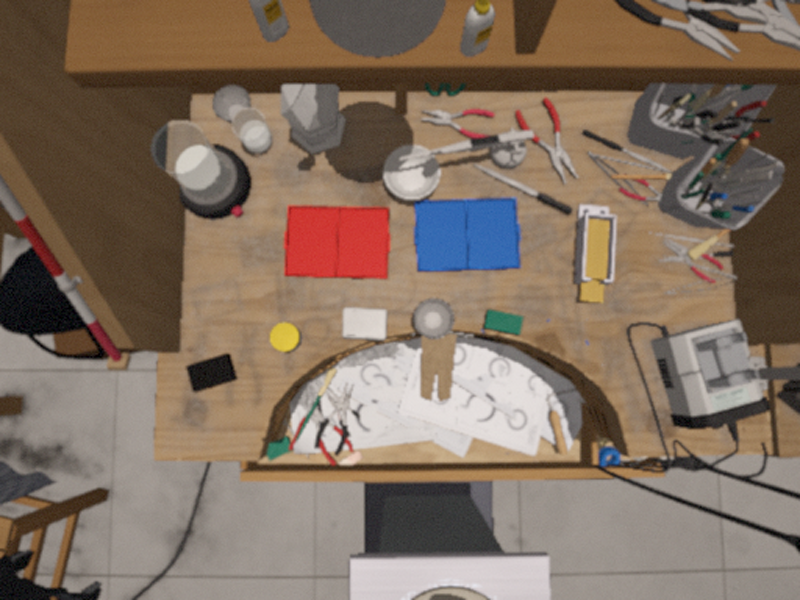

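View pics/side0b.png

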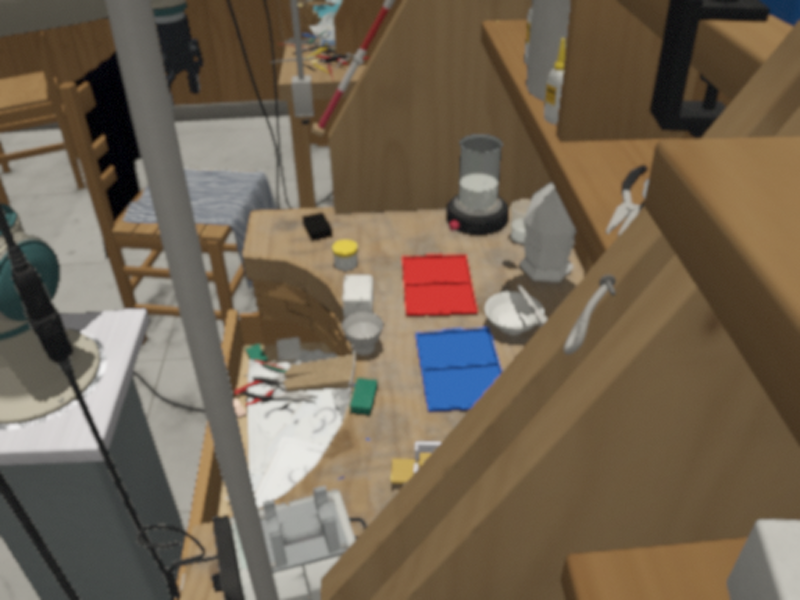

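The two views show all of it. At 800x600 in the top view: red tray (338,242), blue tray (467,234), magazine (596,245) with the blank stub at (591,292), wax (503,322), cup (433,318), plaster (364,323), jar (285,337), charcoal (212,372). Next I enlarge crops.

```bash
python3 - <<'E'
from h import *
f=cv2.imread('pics/top0.png')
def c(x0,y0,w,h): return cv2.resize(f[y0:y0+h,x0:x0+w],None,fx=5,fy=5,interpolation=cv2.INTER_CUBIC)
a=c(110,190,160,60); b=c(260,190,160,60)   # left/right front objects
cv2.imwrite('pics/c1.png',np.vstack([a,b]))
cv2.imwrite('pics/c2.png',np.hstack([c(355,125,60,75),np.zeros((375,0,3),np.uint8)]))
d=load('top0')
print(proj(d,[[.2022,.484,.23],[0,0,0],[.5,0,0]]))
hsv=cv2.cvtColor(f,cv2.COLOR_BGR2HSV)
def seg(name,lo,hi,box,z):
    m=cv2.inRange(hsv,lo,hi); M=np.zeros_like(m); x,y,w,h=box; M[y:y+h,x:x+w]=m[y:y+h,x:x+w]
    cs=cv2.findContours(M,cv2.RETR_EXTERNAL,cv2.CHAIN_APPROX_NONE)[0]; k=max(cs,key=cv2.contourArea)
    r=cv2.minAreaRect(k); bp=cv2.boxPoints(r); W=ray(d,bp,z); 
    e=W[1]-W[0];g=W[2]-W[1]
    print(name,np.round(r[0],1),'c',W.mean(0).round(4),'sides',np.round([np.linalg.norm(e),np.linalg.norm(g)],4),'ang',np.round(np.degrees([np.arctan2(e[1],e[0]),np.arctan2(g[1],g[0])]),1))
seg('char',(0,0,0),(180,255,45),(110,215,50,45),.022)
seg('jar',(22,150,100),(35,255,255),(160,195,40,40),.041)
seg('wax',(50,80,20),(90,255,200),(300,190,45,35),.018)
seg('red',(0,150,80),(8,255,255),(175,125,90,60),.008)
seg('blue',(100,150,50),(125,255,255),(260,120,80,60),.008)
seg('stub',(15,130,100),(30,255,255),(365,178,30,20),.018)
seg('topbl',(15,100,60),(30,255,255),(365,130,35,50),.030)
seg('plaster',(0,0,170),(180,40,255),(210,190,45,32),.042)
E
```

```text
[[ 43.39460907 363.32715514]
 [287.77083853 418.43851726]
 [284.81614929 214.75779567]]
char [135.  238.1] c [0.4421 0.3793 0.022 ] sides [0.0692 0.0404] ang [ -73.5 -161.7]
jar [182.  215.5] c [0.4971 0.2578 0.041 ] sides [0.0448 0.0421] ang [ -90.3 -179.1]
wax [321.7 205.8] c [ 0.5209 -0.0928  0.018 ] sides [0.0295 0.0583] ang [ -13.9 -103. ]
red [215.5 154.5] c [0.6589 0.1795 0.008 ] sides [0.1771 0.1204] ang [-90.5 179.8]
blue [298.5 150. ] c [ 0.6696 -0.0383  0.008 ] sides [0.1722 0.1184] ang [-90.3 178. ]
stub [378.  185.5] c [ 0.5723 -0.2399  0.018 ] sides [0.0365 0.0391] ang [-90.3 177. ]
topbl [382.2 159.5] c [ 0.6382 -0.2503  0.03  ] sides [0.1031 0.0346] ang [ -5.6 -92.9]
plaster [232.6 206.3] c [0.5192 0.1324 0.042 ] sides [0.0469 0.0695] ang [ -2.8 -93.6]
```

View pics/c1.png

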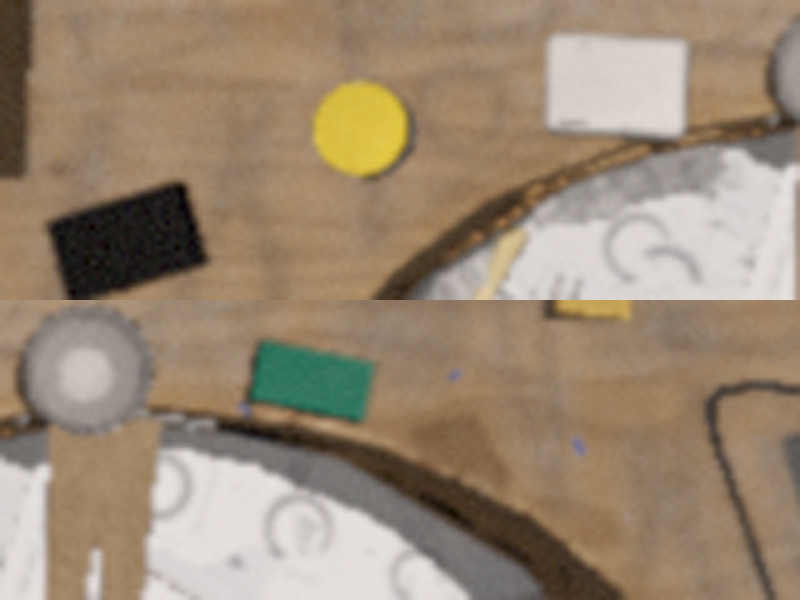

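View pics/c2.png

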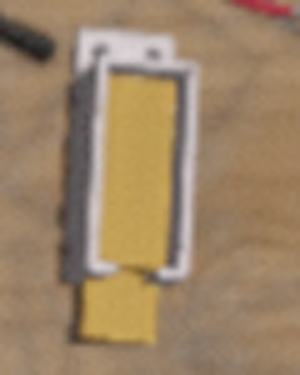

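```bash
python3 - <<'E'
from h import *
d=load('top0')
def W(pts,x0,y0,z): return ray(d,(np.array(pts,float)+.5)/5-.5+[x0,y0],z)
def rep(n,w):
    L=w-np.roll(w,1,0); print(n,'c',w.mean(0).round(4),'sides',np.linalg.norm(L,axis=1).round(4),'ang',np.degrees(np.arctan2(L[:,1],L[:,0])).round(1)); 
rep('char',W([(50,226),(183,183),(207,262),(72,298)],110,190,.022))
rep('wax',W([(262,42),(374,60),(363,121),(250,100)],260,190-0,.018))
rep('jar',W([(361,129)],110,190,.041))
rep('mag',W([(98,62),(200,66),(188,280),(84,274)],355,125,.044))
w=W([(84,280),(158,280),(156,344),(80,338)],355,125,.018);rep('stub',w);print(w.round(4))
rep('cup',W([(87,70)],260,190,.049))
w=W([(548,36),(688,40),(684,136),(547,131)],110,190,.042);rep('plas',w)
E
python3 - <<'E'
from h import *
f=cv2.imread('pics/top0.png')[115:185,175:340]
cv2.imwrite('pics/c3.png',cv2.resize(f,None,fx=4.8,fy=4.8,interpolation=cv2.INTER_CUBIC))
E
```

```text
char c [0.4422 0.3787 0.022 ] sides [0.0381 0.0703 0.0417 0.0701] ang [  19.1  -72.3 -161.5  104.7]
wax c [ 0.5211 -0.0938  0.018 ] sides [0.0304 0.0578 0.0318 0.0583] ang [-13.1 -99.6 167.9  79. ]
jar c [0.4973 0.2582 0.041 ] sides [0.] ang [0.]
mag c [ 0.6373 -0.2478  0.044 ] sides [0.1101 0.0525 0.1112 0.0527] ang [ -6.6 -92.4 173.5  86.4]
stub c [ 0.5691 -0.2411  0.018 ] sides [0.0303 0.0385 0.0334 0.0394] ang [ -6.6 -90.3 175.2  85.1]
[[ 0.5851 -0.2234  0.018 ]
 [ 0.5849 -0.2619  0.018 ]
 [ 0.5516 -0.2591  0.018 ]
 [ 0.555  -0.2199  0.018 ]]
cup c [0.5243 0.0227 0.049 ] sides [0.] ang [0.]
plas c [0.518  0.1315 0.042 ] sides [0.0472 0.0696 0.0477 0.0677] ang [ -0.3 -92.  177.4  87.6]
```

View pics/c3.png

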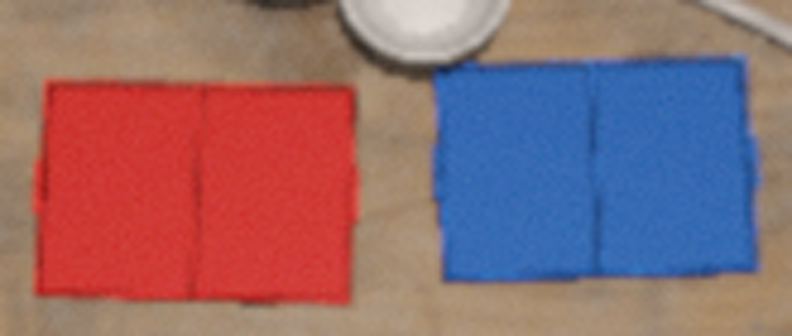

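```bash
cat >> h.py <<'E'
from scipy.spatial.transform import Rotation as Ro
def to(*wps):
    s=read_state(); p=np.array(s['tcp_pos']); R=Ro.from_euler('xyz',s['tcp_rot'],degrees=True)
    print('now',s['clock'],p.round(4),np.round(s['tcp_rot'],1),'gap',round(s['finger_gap'],4),'F',np.round(s['wrist_force'],1))
    for x,y,z,w in wps:
        T=Ro.from_euler('xyz',[180,0,w],degrees=True)
        print((x,y,z,w),R.inv().apply(np.array([x,y,z])-p).round(4),(R.inv()*T).as_rotvec(degrees=True).round(1))
E
python3 - <<'E'
from h import *
d=load('top0')
for n,P in (('red',[(46,82),(355,88),(350,303),(36,295)]),('blue',[(436,66),(746,57),(757,271),(443,281)])):
    w=ray(d,(np.array(P,float)+.5)/4.8-.5+[175,115],.008); L=w-np.roll(w,1,0)
    print(n,w.mean(0).round(4),np.linalg.norm(L,axis=1).round(4),np.degrees(np.arctan2(L[:,1],L[:,0])).round(1))
to((.445,.369,.10,107.4),(.445,.369,.006,107.4))
E
```

```text
red [0.6586 0.1792 0.008 ] [0.119  0.1703 0.1198 0.1701] [ -1.5 -91.6 178.5  88.1]
blue [ 0.6702 -0.0388  0.008 ] [0.1203 0.1713 0.1201 0.1706] [   1.2  -88.5 -179.1   91.5]
now 0.1 [0.2023 0.4842 0.2306] [-179.9   -0.   157.3] gap 0.0856 F [-1.7  0.9 -0.4]
(0.445, 0.369, 0.1, 107.4) [-0.2684 -0.0125  0.1306] [-0.1  0.  49.9]
(0.445, 0.369, 0.006, 107.4) [-0.2684 -0.0124  0.2246] [-0.1  0.  49.9]
```

Emit:
send_rows([
  [-0.268,-0.0125,0.131,0,0,49.9,1],
  [-0.268,-0.0125,0.131,0,0,49.9,1],
  [-0.268,-0.0125,0.131,0,0,49.9,1],
  [-0.268,-0.0125,0.131,0,0,49.9,1],
  [-0.268,-0.0125,0.131,0,0,49.9,1],
  [-0.268,-0.0125,0.131,0,0,49.9,1],
  [-0.268,-0.0125,0.131,0,0,49.9,1],
  [-0.268,-0.0125,0.131,0,0,49.9,1],
  [-0.268,-0.0125,0.131,0,0,49.9,1],
  [-0.268,-0.0125,0.131,0,0,49.9,1],
  [-0.268,-0.0125,0.131,0,0,49.9,1],
])

```text
clock: 1.02
tcp_pos: [0.4439, 0.3702, 0.1004]
tcp_rot: [-180.0, 0.0, 107.5]
wrist_force: [0.4, -0.0, 0.5]
finger_gap: 0.0855
```

```bash
python3 - <<'E'
from h import *
d=snap('wrist','w1');R=np.array(d['R']);print(d['fx'],-R.T@np.array(d['t']).ravel())
to((.445,.369,.006,107.4))
E
```

```text
267.1660407403936 [0.42087106 0.43756662 0.2427636 ]
now 1.0667 [0.4439 0.3703 0.1007] [180.    0.  107.6] gap 0.0857 F [0.2 0.3 0.5]
(0.445, 0.369, 0.006, 107.4) [-0.0016  0.0006  0.0947] [0.  0.  0.2]
```

View pics/w1.png

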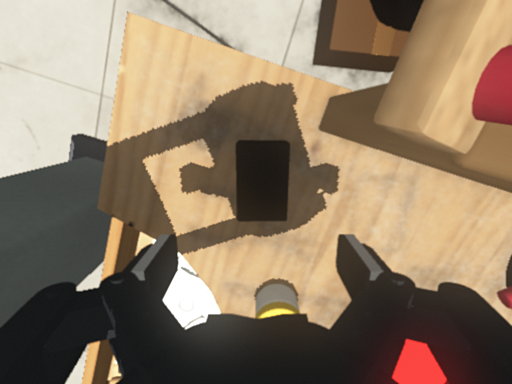

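The wrist view shows the charcoal square to the jaws, corners (236,140)-(289,220), with the side panel to the right at about (330,130).

```bash
python3 - <<'E'
from h import *
d=load('w1'); w=ray(d,[(236,140),(289,140),(289,220),(237,220)],.022);print(w.round(4),w.mean(0))
print(ray(d,[(320,128),(345,92),(450,165)],0).round(3), ray(d,[(277,300)],.041))
E
```

```text
[[0.4109 0.4128 0.022 ]
 [0.4521 0.4258 0.022 ]
 [0.4754 0.3596 0.022 ]
 [0.4314 0.3457 0.022 ]] [0.4424466  0.38597386 0.022     ]
[[ 0.478  0.443  0.   ]
 [ 0.487  0.477 -0.   ]
 [ 0.603  0.447  0.   ]] [[0.48585966 0.2911286  0.041     ]]
```

Emit:
send_rows([
  [-0.0016,0.0006,0.035,0,0,0,1],
  [-0.0016,0.0006,0.07,0,0,0,1],
  [-0.0016,0.0006,0.085,0,0,0,1],
  [-0.0016,0.0006,0.094,0,0,0,1],
  [-0.0016,0.0006,0.094,0,0,0,0],
  [-0.0016,0.0006,0.094,0,0,0,0],
  [-0.0016,0.0006,0.094,0,0,0,0],
  [-0.0016,0.0006,0.094,0,0,0,0],
  [-0.0016,0.0006,0.094,0,0,0,0],
  [-0.0016,0.0006,0.094,0,0,0,0],
  [-0.0016,0.0006,0.094,0,0,0,0],
  [-0.0016,0.0006,0.094,0,0,0,0],
])

```text
clock: 2.07
tcp_pos: [0.4463, 0.3702, 0.0095]
tcp_rot: [179.7, -0.1, 107.6]
wrist_force: [0.1, 0.6, 6.6]
finger_gap: 0.0429
```

Emit:
send_rows([
  [0,0,-0.02,0,0,0,0],
  [0,0,-0.05,0,0,0,0],
  [0,0,-0.08,0,0,0,0],
  [0,0,-0.1,0,0,0,0],
  [0,0,-0.1,0,0,0,0],
])

```text
clock: 2.48
tcp_pos: [0.4482, 0.3716, 0.1163]
tcp_rot: [179.1, -0.3, 107.6]
wrist_force: [0.3, -0.0, -0.9]
finger_gap: 0.0437
```

```bash
python3 - <<'E'
from h import *
d=snap('wrist','w2')
to((.445,.25,.12,180),(.669,.0037,.12,181.3),(.669,.0037,.03,181.3))
E
```

```text
now 2.5333 [0.4472 0.3709 0.1132] [179.3  -0.2 107.6] gap 0.0435 F [ 0.2  0.7 -1.1]
(0.445, 0.25, 0.12, 180) [-0.1145 -0.0386 -0.0077] [  0.7   0.2 -72.4]
(0.669, 0.0037, 0.12, 181.3) [-0.417   0.1006 -0.0072] [  0.7   0.2 -73.7]
(0.669, 0.0037, 0.03, 181.3) [-0.4173  0.0996  0.0827] [  0.7   0.2 -73.7]
```

View pics/w2.png

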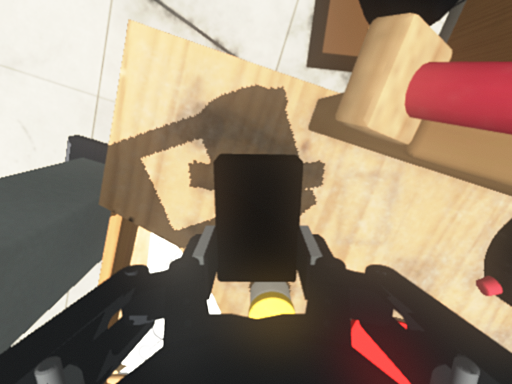

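Emit:
send_rows([
  [-0.035,0.006,-0.007,0.7,0.2,-6,0],
  [-0.075,0.015,-0.007,0.7,0.2,-13,0],
  [-0.115,0.025,-0.007,0.7,0.2,-20,0],
  [-0.155,0.035,-0.007,0.7,0.2,-27,0],
  [-0.195,0.045,-0.007,0.7,0.2,-34,0],
  [-0.235,0.055,-0.007,0.7,0.2,-41,0],
  [-0.275,0.065,-0.007,0.7,0.2,-48,0],
  [-0.315,0.075,-0.007,0.7,0.2,-55,0],
  [-0.355,0.085,-0.007,0.7,0.2,-62,0],
  [-0.39,0.095,-0.007,0.7,0.2,-68,0],
  [-0.42,0.11,-0.007,0.7,0.2,-73.7,0],
  [-0.42,0.111,-0.007,0.7,0.2,-73.7,0],
])

```text
clock: 3.53
tcp_pos: [0.6814, -0.0027, 0.1161]
tcp_rot: [-179.9, -0.2, -178.7]
wrist_force: [0.1, 0.3, -1.3]
finger_gap: 0.043
```

```bash
python3 - <<'E'
from h import *
to((.68,.0037,.03,181.3),(.68,.0037,.013,181.3))
E
```

```text
now 3.5333 [ 0.6814 -0.0027  0.1161] [-179.9   -0.2 -178.7] gap 0.043 F [ 0.1  0.3 -1.3]
(0.68, 0.0037, 0.03, 181.3) [0.001  0.0066 0.0861] [-0.1 -0.2 -0. ]
(0.68, 0.0037, 0.013, 181.3) [0.001  0.0067 0.1031] [-0.1 -0.2 -0. ]
```

Emit:
send_rows([
  [0.001,0.0066,0.03,0,0,0,0],
  [0.001,0.0066,0.06,0,0,0,0],
  [0.001,0.0066,0.085,0,0,0,0],
  [0.001,0.0066,0.095,0,0,0,0],
  [0.001,0.0066,0.1,0,0,0,0],
  [0.001,0.0066,0.103,0,0,0,0],
  [0.001,0.0066,0.103,0,0,0,0],
])

```text
clock: 4.12
tcp_pos: [0.6805, 0.0037, 0.014]
tcp_rot: [-179.9, -0.1, -178.7]
wrist_force: [0.3, -0.9, 0.1]
finger_gap: 0.0435
```

Emit:
send_rows([
  [0,0,0.001,0,0,0,0],
  [0,0,0.001,0,0,0,0.62],
  [0,0,0.001,0,0,0,0.62],
  [0,0,0.001,0,0,0,0.62],
  [0,0,-0.03,0,0,0,0.62],
  [0,0,-0.07,0,0,0,0.9],
  [0,0,-0.1,0,0,0,1],
  [0,0,-0.1,0,0,0,1],
])

```text
clock: 4.78
tcp_pos: [0.6842, 0.0038, 0.124]
tcp_rot: [-179.8, 0.8, -178.7]
wrist_force: [0.8, -0.8, 1.1]
finger_gap: 0.0849
```

```bash
python3 - <<'E'
from h import *
d=snap('wrist','w3')
to((.4973,.258,.13,181.3),(.4973,.258,.13,90),(.4973,.258,.13,180+58))
f=cv2.imread('pics/w3.png')
E
```

```text
now 4.8333 [0.6831 0.0039 0.1202] [-179.8    0.5 -178.7] gap 0.0856 F [-0.3 -0.4  0.1]
(0.4973, 0.258, 0.13, 181.3) [ 0.18    0.2581 -0.0121] [-0.2  0.5 -0. ]
(0.4973, 0.258, 0.13, 90) [ 0.18    0.2581 -0.0121] [ 0.3  0.5 91.3]
(0.4973, 0.258, 0.13, 238) [ 0.18    0.2581 -0.0121] [ -0.4   0.4 -56.7]
```

View pics/w3.png

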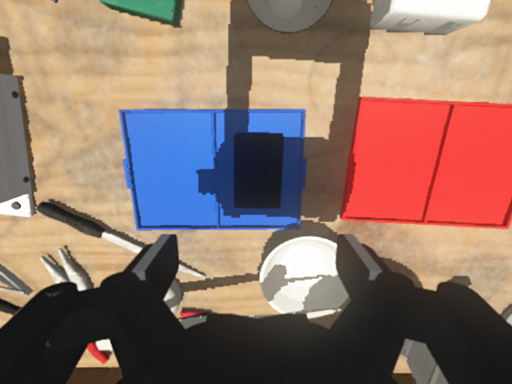

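The wrist view shows the charcoal flat in the blue tray's +y compartment at (258,170). Next the jar.

Emit:
send_rows([
  [0.18,0.258,-0.012,0,0.5,0,1],
  [0.18,0.258,-0.012,0,0.5,0,1],
  [0.18,0.258,-0.012,0,0.5,0,1],
  [0.18,0.258,-0.012,0,0.5,0,1],
  [0.18,0.258,-0.012,0,0.5,0,1],
  [0.18,0.258,-0.012,0,0.5,0,1],
  [0.18,0.258,-0.012,0,0.5,0,1],
  [0.18,0.258,-0.012,0,0.5,0,1],
  [0.18,0.258,-0.012,0,0.5,0,1],
  [0.18,0.258,-0.012,0,0.5,0,1],
])

```text
clock: 5.67
tcp_pos: [0.4966, 0.2586, 0.1294]
tcp_rot: [-179.8, -0.0, -178.6]
wrist_force: [0.2, -1.2, 0.1]
finger_gap: 0.0855
```

```bash
python3 - <<'E'
from h import *
d=snap('wrist','w4');f=d['frame'];m=cv2.inRange(cv2.cvtColor(f,cv2.COLOR_RGB2HSV),(22,150,100),(35,255,255))
k=max(cv2.findContours(m,0,1)[0],key=cv2.contourArea);e=cv2.fitEllipse(k);print(e,ray(d,[e[0]],.041))
to((.4973,.258,.012,181.3))
E
```

```text
((253.1739044189453, 179.85293579101562), (9.692943572998047, 16.911422729492188), 74.80764770507812) [[0.48105891 0.25529968 0.041     ]]
now 5.7167 [0.4972 0.2576 0.1293] [-179.8   -0.  -178.7] gap 0.0854 F [-0.5 -0.6 -0.4]
(0.4973, 0.258, 0.012, 181.3) [-1.000e-04  8.000e-04  1.173e-01] [-0.2 -0.   0. ]
```

```bash
python3 - <<'E'
from h import *
d=load('w4');f=d['frame'];m=cv2.inRange(cv2.cvtColor(f,cv2.COLOR_RGB2HSV),(18,150,20),(38,255,255))
m[250:]=0
for k in cv2.findContours(m,0,1)[0]:
    if cv2.contourArea(k)>100: b=cv2.boundingRect(k);print(b,ray(d,[(b[0]+b[2]/2,b[1]+b[3]/2),(b[0],b[1]),(b[0]+b[2],b[1]+b[3])],.041).round(4))
print(proj(d,[[.497,.258,.041],[.497,.258,0]]))
E
```

```text
(234, 172, 50, 50) [[0.4969 0.2609 0.041 ]
 [0.4744 0.2383 0.041 ]
 [0.5206 0.2847 0.041 ]]
[[255.80536036 197.04670225]
 [256.06219291 185.38915987]]
```

Emit:
send_rows([
  [0,0.002,0.04,0,0,0,1],
  [0,0.002,0.08,0,0,0,1],
  [0,0.002,0.105,0,0,0,1],
  [0,0.002,0.116,0,0,0,1],
  [0,0.002,0.116,0,0,0,1],
  [0,0.002,0.116,0,0,0,0],
  [0,0.002,0.116,0,0,0,0],
  [0,0.002,0.116,0,0,0,0],
  [0,0.002,0.116,0,0,0,0],
  [0,0.002,0.116,0,0,0,0],
  [0,0.002,0.116,0,0,0,0],
  [0,0.002,0.116,0,0,0,0],
])

```text
clock: 6.72
tcp_pos: [0.4987, 0.2598, 0.016]
tcp_rot: [-179.9, 0.2, -178.7]
wrist_force: [0.0, -0.9, 6.8]
finger_gap: 0.0444
```

```bash
python3 - <<'E'
from h import *
to((.4973,.258,.15,181.3),(.671,-.081,.15,181.3))
E
```

```text
now 6.7167 [0.4987 0.2598 0.016 ] [-179.9    0.2 -178.7] gap 0.0444 F [ 0.  -0.9  6.8]
(0.4973, 0.258, 0.15, 181.3) [ 0.001 -0.002 -0.134] [-0.1  0.2 -0. ]
(0.671, -0.081, 0.15, 181.3) [-0.165  -0.3449 -0.1326] [-0.1  0.2 -0. ]
```

Emit:
send_rows([
  [0.001,-0.002,-0.03,0,0.2,0,0],
  [0.001,-0.002,-0.07,0,0.2,0,0],
  [0.001,-0.002,-0.11,0,0.2,0,0],
  [-0.015,-0.03,-0.133,0,0.2,0,0],
  [-0.03,-0.065,-0.133,0,0.2,0,0],
  [-0.045,-0.1,-0.133,0,0.2,0,0],
  [-0.065,-0.135,-0.133,0,0.2,0,0],
  [-0.085,-0.17,-0.133,0,0.2,0,0],
  [-0.1,-0.205,-0.133,0,0.2,0,0],
  [-0.12,-0.24,-0.133,0,0.2,0,0],
  [-0.135,-0.275,-0.133,0,0.2,0,0],
  [-0.15,-0.31,-0.133,0,0.2,0,0],
])

```text
clock: 7.72
tcp_pos: [0.656, -0.0484, 0.1514]
tcp_rot: [-179.9, 0.1, -178.7]
wrist_force: [0.7, 0.5, -0.3]
finger_gap: 0.0446
```

```bash
python3 - <<'E'
from h import *
to((.671,-.081,.15,181.3),(.671,-.081,.019,181.3))
E
```

```text
now 7.7167 [ 0.656  -0.0484  0.1514] [-1.799e+02  1.000e-01 -1.787e+02] gap 0.0446 F [ 0.7  0.5 -0.3]
(0.671, -0.081, 0.15, 181.3) [-0.0142 -0.033   0.0015] [-0.1  0.1  0. ]
(0.671, -0.081, 0.019, 181.3) [-0.014  -0.0327  0.1325] [-0.1  0.1  0. ]
```

Emit:
send_rows([
  [-0.014,-0.033,0.02,0,0,0,0],
  [-0.014,-0.033,0.05,0,0,0,0],
  [-0.014,-0.033,0.08,0,0,0,0],
  [-0.014,-0.033,0.105,0,0,0,0],
  [-0.014,-0.033,0.12,0,0,0,0],
  [-0.014,-0.033,0.128,0,0,0,0],
  [-0.014,-0.033,0.132,0,0,0,0],
  [-0.014,-0.033,0.133,0,0,0,0],
  [-0.014,-0.033,0.133,0,0,0,0],
])

```text
clock: 8.47
tcp_pos: [0.6719, -0.0813, 0.0201]
tcp_rot: [-179.8, 0.3, -178.7]
wrist_force: [0.3, -0.0, -0.9]
finger_gap: 0.0444
```

Not quite down: lower by 1.5 mm, release partially, rise.

Emit:
send_rows([
  [0,0,0.0015,0,0,0,0],
  [0,0,0.0018,0,0,0,0],
  [0,0,0.0018,0,0,0,0.65],
  [0,0,0.0018,0,0,0,0.65],
  [0,0,0.0018,0,0,0,0.65],
  [0,0,-0.01,0,0,0,0.65],
  [0,0,-0.04,0,0,0,0.7],
  [0,0,-0.08,0,0,0,1],
  [0,0,-0.11,0,0,0,1],
  [0,0,-0.11,0,0,0,1],
])

```text
clock: 9.3
tcp_pos: [0.6747, -0.0816, 0.1407]
tcp_rot: [-179.7, 1.1, -178.7]
wrist_force: [1.2, -0.1, 1.9]
finger_gap: 0.0852
```

```bash
python3 - <<'E'
from h import *
d=snap('wrist','w5')
to((.5211,-.0935,.11,78.5),(.5211,-.0935,.11,258.5))
E
```

```text
now 9.35 [ 0.6737 -0.0814  0.1368] [-179.7    0.8 -178.7] gap 0.0856 F [-0.5  0.1 -0.2]
(0.5211, -0.0935, 0.11, 78.5) [ 0.1532 -0.0084  0.0247] [  0.6   0.8 102.8]
(0.5211, -0.0935, 0.11, 258.5) [ 0.1532 -0.0084  0.0247] [ -0.8   0.5 -77.2]
```

View pics/w5.png

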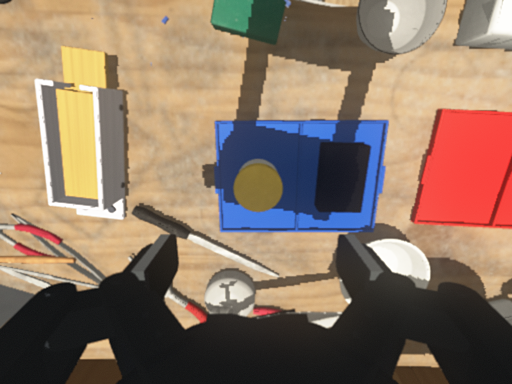

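The jar stands upright in the -y compartment at (258,185), charcoal at (342,178). Now the wax.

Emit:
send_rows([
  [0.02,0,0,0,0,7,1],
  [0.05,-0.003,0,0,0,14,1],
  [0.08,-0.005,0,0,0.5,21,1],
  [0.11,-0.008,0,0,0.8,28,1],
  [0.14,-0.008,0,0,0.8,35,1],
  [0.153,-0.008,0,0,0.8,42,1],
  [0.153,-0.008,0,0,0.8,49,1],
  [0.153,-0.008,0,0,0.8,56,1],
  [0.153,-0.008,0,0,0.8,63,1],
  [0.153,-0.008,0,0.3,0.8,70,1],
  [0.153,-0.008,0,0.5,0.8,77,1],
  [0.153,-0.008,0,0.5,0.8,84,1],
])

```text
clock: 10.35
tcp_pos: [0.5204, -0.0928, 0.134]
tcp_rot: [-179.9, 0.1, 97.0]
wrist_force: [-0.8, 0.4, 0.2]
finger_gap: 0.0853
```

Emit:
send_rows([
  [0,0,0,0,0,7,1],
  [0,0,0.01,0,0,14,1],
  [0,0,0.02,0,0,19,1],
  [0,0,0.02,0,0,19,1],
])

```text
clock: 10.68
tcp_pos: [0.5188, -0.0924, 0.1113]
tcp_rot: [-179.6, 0.1, 77.8]
wrist_force: [-0.1, -0.3, -1.1]
finger_gap: 0.0854
```

```bash
python3 - <<'E'
from h import *
d=snap('wrist','w6');f=d['frame'];m=cv2.inRange(cv2.cvtColor(f,cv2.COLOR_RGB2HSV),(50,80,15),(90,255,200))
k=max(cv2.findContours(m,0,1)[0],key=cv2.contourArea);r=cv2.minAreaRect(k);b=cv2.boxPoints(r);w=ray(d,b,.018);L=w-np.roll(w,1,0)
print(r,w.mean(0).round(4),np.linalg.norm(L,axis=1).round(4),np.degrees(np.arctan2(L[:,1],L[:,0])).round(1))
to((.5211,-.0935,.005,78.5))
E
```

```text
((278.0, 185.0), (0.0, 0.0), 0.0) [ 0.5367 -0.0886  0.018 ] [0. 0. 0. 0.] [0. 0. 0. 0.]
now 10.7333 [ 0.5193 -0.0925  0.1125] [-1.797e+02  1.000e-01  7.810e+01] gap 0.0856 F [-0.9  0.5  0.2]
(0.5211, -0.0935, 0.005, 78.5) [-0.0003  0.0025  0.1074] [-0.3  0.1 -0.4]
```

```bash
python3 - <<'E'
from h import *
d=load('w6');f=d['frame'].astype(int);m=((f[...,1]-f[...,0]>8)).astype(np.uint8)*255;m[260:]=0
for k in cv2.findContours(m,0,1)[0]:
    if cv2.contourArea(k)<300: continue
    r=cv2.minAreaRect(k);b=cv2.boxPoints(r);w=ray(d,b,.018);L=w-np.roll(w,1,0)
    print(r,w.mean(0).round(4),np.linalg.norm(L,axis=1).round(4),np.degrees(np.arctan2(L[:,1],L[:,0])).round(1))
E
```

```text
((263.0, 190.0), (62.0, 34.0), 90.0) [ 0.5221 -0.0913  0.018 ] [0.0592 0.0302 0.0592 0.0322] [  77.1  -12.2 -100.9  167.9]
((414.5, 100.5), (201.0, 161.0), 90.0) [ 0.6596 -0.0495  0.018 ] [0.1602 0.1194 0.1626 0.1458] [ 82.5 -13.  -88.1 167.9]
```

Emit:
send_rows([
  [0,0.0025,0.04,0,0,0,1],
  [0,0.0025,0.075,0,0,0,1],
  [0,0.0025,0.095,0,0,0,1],
  [0,0.0025,0.107,0,0,0,1],
  [0,0.0025,0.107,0,0,0,1],
  [0,0.0025,0.107,0,0,0,0],
  [0,0.0025,0.107,0,0,0,0],
  [0,0.0025,0.107,0,0,0,0],
  [0,0.0025,0.107,0,0,0,0],
  [0,0.0025,0.107,0,0,0,0],
  [0,0.0025,0.107,0,0,0,0],
  [0,0.0025,0.107,0,0,0,0],
])

```text
clock: 11.73
tcp_pos: [0.5223, -0.0935, 0.0071]
tcp_rot: [-179.9, 0.1, 78.1]
wrist_force: [0.0, 0.8, 6.3]
finger_gap: 0.0304
```

Emit:
send_rows([
  [0,0,-0.03,0,0,0,0],
  [0,0,-0.06,0,0,0,0],
  [0,0,-0.1,0,0,0,0],
  [0,0,-0.12,0,0,0,0],
  [0,0,-0.12,0,0,0,0],
])

```text
clock: 12.15
tcp_pos: [0.5252, -0.0939, 0.1336]
tcp_rot: [179.5, 0.2, 78.1]
wrist_force: [-0.4, 0.4, 0.4]
finger_gap: 0.0305
```

```bash
python3 - <<'E'
from h import *
d=snap('wrist','w7')
to((.6598,.2217,.12,88.4))
E
```

```text
now 12.2 [ 0.524  -0.0936  0.1303] [1.798e+02 1.000e-01 7.810e+01] gap 0.0303 F [ 0.2  0.8 -1.4]
(0.6598, 0.2217, 0.12, 88.4) [0.3366 0.0677 0.0098] [  0.2   0.2 -10.3]
```

View pics/w7.png

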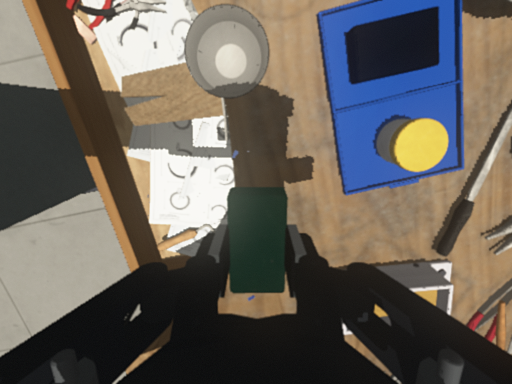

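The wax is held level at (258,240). Carry it to the red tray's +y compartment.

Emit:
send_rows([
  [0.03,0.005,0,0,0,-1,0],
  [0.065,0.012,0.003,0,0,-2,0],
  [0.1,0.02,0.005,0,0,-3,0],
  [0.135,0.027,0.008,0,0,-4,0],
  [0.17,0.034,0.01,0.2,0.2,-5,0],
  [0.205,0.041,0.01,0.2,0.2,-6,0],
  [0.24,0.048,0.01,0.2,0.2,-7,0],
  [0.275,0.055,0.01,0.2,0.2,-8,0],
  [0.305,0.062,0.01,0.2,0.2,-9,0],
  [0.33,0.067,0.01,0.2,0.2,-10.3,0],
  [0.337,0.068,0.01,0.2,0.2,-10.3,0],
  [0.337,0.068,0.01,0.2,0.2,-10.3,0],
])

```text
clock: 13.2
tcp_pos: [0.6593, 0.2237, 0.117]
tcp_rot: [-179.8, 0.0, 88.5]
wrist_force: [-0.8, -0.3, -0.8]
finger_gap: 0.0304
```

```bash
python3 - <<'E'
from h import *
to((.6598,.2217,.009,88.4))
E
```

```text
now 13.2 [0.6593 0.2237 0.117 ] [-179.8    0.    88.5] gap 0.0304 F [-0.8 -0.3 -0.8]
(0.6598, 0.2217, 0.009, 88.4) [-0.002   0.0008  0.108 ] [-0.2  0.   0.1]
```

Emit:
send_rows([
  [-0.002,0.001,0.03,0,0,0,0],
  [-0.002,0.001,0.06,0,0,0,0],
  [-0.002,0.001,0.085,0,0,0,0],
  [-0.002,0.001,0.1,0,0,0,0],
  [-0.002,0.001,0.106,0,0,0,0],
  [-0.002,0.001,0.108,0,0,0,0],
  [-0.002,0.001,0.108,0,0,0,0],
  [-0.002,0.001,0.108,0,0,0,0],
])

```text
clock: 13.87
tcp_pos: [0.6603, 0.221, 0.0097]
tcp_rot: [-179.9, 0.0, 88.5]
wrist_force: [-0.6, -1.2, -1.0]
finger_gap: 0.0303
```

Emit:
send_rows([
  [0,0,0.0005,0,0,0,0],
  [0,0,0.0005,0,0,0,0.6],
  [0,0,0.0005,0,0,0,0.6],
  [0,0,0.0005,0,0,0,0.6],
  [0,0,0.0005,0,0,0,0.6],
  [0,0,-0.02,0,0,0,0.6],
  [0,0,-0.05,0,0,0,0.8],
  [0,0,-0.09,0,0,0,1],
  [0,0,-0.12,0,0,0,1],
  [0,0,-0.12,0,0,0,1],
])

```text
clock: 14.7
tcp_pos: [0.6636, 0.222, 0.1396]
tcp_rot: [179.3, -0.2, 88.5]
wrist_force: [1.3, 0.7, 1.1]
finger_gap: 0.0851
```

```bash
python3 - <<'E'
from h import *
d=snap('wrist','w8')
to((.567,-.2410,.12,174.5),(.567,-.2410,.12,-5.5))
E
```

```text
now 14.75 [0.6626 0.2217 0.1357] [179.6  -0.2  88.5] gap 0.0853 F [ 0.2 -0.1 -0.6]
(0.567, -0.241, 0.12, 174.5) [-0.4651 -0.0834  0.0137] [  0.5   0.2 -86. ]
(0.567, -0.241, 0.12, -5.5) [-0.4651 -0.0834  0.0137] [ 0.2 -0.5 94. ]
```

View pics/w8.png

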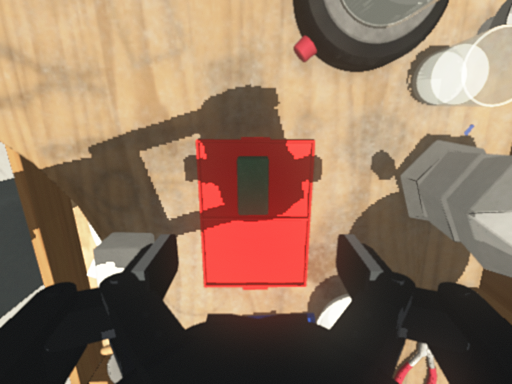

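```bash
python3 - <<'E'
from h import *
d=load('w8')
w=ray(d,[(238,157),(269,157),(268,215),(238,215)],.02);print(w.round(4),w.mean(0))
w=ray(d,[(198,140),(314,140),(304,285),(205,286)],.008);print(w.round(4),w.mean(0))
E
```

```text
[[0.6453 0.2526 0.02  ]
 [0.6759 0.2517 0.02  ]
 [0.6739 0.1908 0.02  ]
 [0.6425 0.1918 0.02  ]] [0.65940533 0.22173223 0.02      ]
[[0.6051 0.2691 0.008 ]
 [0.7224 0.2658 0.008 ]
 [0.7157 0.0964 0.008 ]
 [0.5986 0.0992 0.008 ]] [0.6604445  0.18263665 0.008     ]
```

The wax lies flat in the red tray's +y compartment (wax at (253,186), tray fit agrees within 4 mm). Now the magazine.

Emit:
send_rows([
  [-0.035,-0.006,0,0,0,-7,1],
  [-0.075,-0.013,0,0,0,-14,1],
  [-0.115,-0.02,0,0,0,-21,1],
  [-0.155,-0.027,0,0,0,-28,1],
  [-0.195,-0.034,0,0,0,-35,1],
  [-0.235,-0.041,0,0,0,-42,1],
  [-0.275,-0.048,0,0,0,-49,1],
  [-0.315,-0.056,0,0,0,-56,1],
  [-0.355,-0.063,0,0,0,-63,1],
  [-0.395,-0.07,0,0,0,-70,1],
  [-0.43,-0.077,0.01,0.5,0.2,-77,1],
  [-0.465,-0.0834,0.014,0.5,0.2,-84,1],
])

```text
clock: 15.75
tcp_pos: [0.5658, -0.2421, 0.1181]
tcp_rot: [180.0, -0.1, 171.7]
wrist_force: [-0.2, 0.0, -0.9]
finger_gap: 0.0855
```

```bash
python3 - <<'E'
from h import *
d=snap('wrist','w9')
cv2.imwrite('pics/w9c.png',cv2.resize(cv2.imread('pics/w9.png')[60:260,160:360],None,fx=3,fy=3,interpolation=cv2.INTER_CUBIC))
to((.566,-.2410,.12,174.5))
E
```

```text
now 15.8 [ 0.5635 -0.2483  0.1168] [-179.9   -0.3  172.1] gap 0.0859 F [-2.  -4.2 -1.4]
(0.566, -0.241, 0.12, 174.5) [-0.0014  0.0076 -0.0032] [-0.1 -0.3 -2.4]
```

View pics/w9c.png

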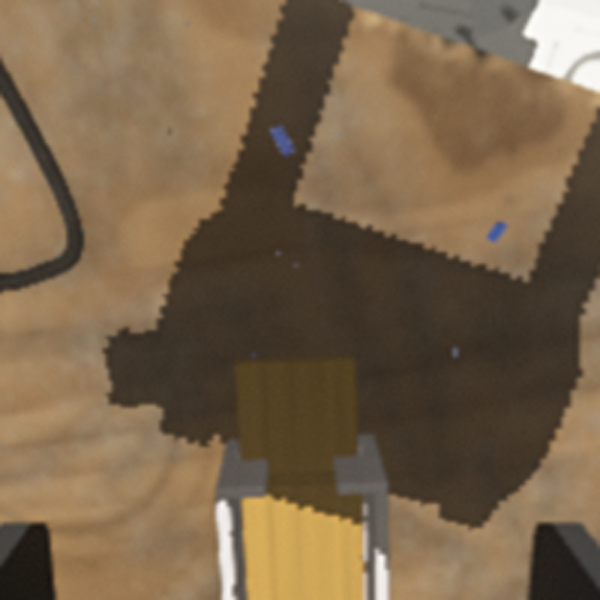

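```bash
python3 - <<'E'
from h import *
d=load('w9'); g=lambda P,z:ray(d,(np.array(P,float)+.5)/3-.5+[160,60],z)
w=g([(236,359),(355,358),(357,455),(241,455)],.018);print(w.round(4),w[:2].mean(0))
w=g([(218,490),(385,490)],.044);print('front top',w.round(4),w.mean(0))
w=g([(229,440),(374,436)],.012);print('front?',w.round(4))
d=snap('wrist','w10')
b=cv2.imread('pics/w10.png')[60:260,160:360];cv2.imwrite('pics/w10c.png',cv2.resize(b,None,fx=3,fy=3,interpolation=cv2.INTER_CUBIC))
to((.566,-.2410,.12,174.5))
E
```

```text
[[ 0.55   -0.2569  0.018 ]
 [ 0.5551 -0.2202  0.018 ]
 [ 0.587  -0.2236  0.018 ]
 [ 0.5815 -0.2605  0.018 ]] [ 0.55252076 -0.23854594  0.018     ]
front top [[ 0.582  -0.2657  0.044 ]
 [ 0.589  -0.2177  0.044 ]] [ 0.58549081 -0.24171777  0.044     ]
front? [[ 0.5779 -0.2642  0.012 ]
 [ 0.5835 -0.217   0.012 ]]
now 15.85 [ 0.5645 -0.2451  0.1172] [-180.    -0.2  171.3] gap 0.0853 F [ 0.1  0.5 -0.6]
(0.566, -0.241, 0.12, 174.5) [-0.0008  0.0043 -0.0028] [-0.  -0.2 -3.2]
```

View pics/w10c.png

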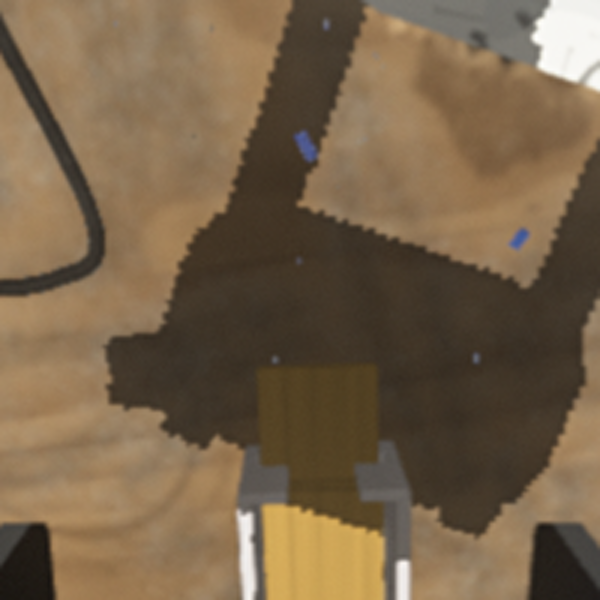

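```bash
python3 - <<'E'
from h import *
d=load('w10'); g=lambda P,z:ray(d,(np.array(P,float)+.5)/3-.5+[160,60],z)
w=g([(258,366),(377,366),(380,465),(262,465)],.018);print(w.round(4),w[:2].mean(0));L=w-np.roll(w,1,0);print(np.degrees(np.arctan2(L[:,1],L[:,0])))
w=g([(239,497),(410,497)],.044);print('front top',w.round(4),w.mean(0))
to((.567,-.2405,.03,173.5),(.567,-.2405,.003,173.5))
E
```

```text
[[ 0.5504 -0.2569  0.018 ]
 [ 0.5555 -0.2203  0.018 ]
 [ 0.5882 -0.223   0.018 ]
 [ 0.583  -0.2605  0.018 ]] [ 0.55295392 -0.23860651  0.018     ]
[173.67462415  82.09867115  -4.59063597 -97.87649548]
front top [[ 0.5821 -0.2661  0.044 ]
 [ 0.5889 -0.217   0.044 ]] [ 0.58551885 -0.24157939  0.044     ]
now 15.85 [ 0.5645 -0.2451  0.1172] [-180.    -0.2  171.3] gap 0.0853 F [ 0.1  0.5 -0.6]
(0.567, -0.2405, 0.03, 173.5) [-0.0021  0.0049  0.0872] [-0.  -0.2 -2.2]
(0.567, -0.2405, 0.003, 173.5) [-0.0023  0.005   0.1142] [-0.  -0.2 -2.2]
```

The crop shows the stub at (258-377, 366-465). Tip midpoint is (0.553,-0.2386) and the axis is about -6.5°.

Emit:
send_rows([
  [-0.002,0.005,0.01,0,-0.2,-2.2,1],
  [-0.002,0.005,0.04,0,-0.2,-2.2,1],
  [-0.002,0.005,0.07,0,-0.2,-2.2,1],
  [-0.002,0.005,0.095,0,-0.2,-2.2,1],
  [-0.002,0.005,0.108,0,-0.2,-2.2,1],
  [-0.002,0.005,0.113,0,-0.2,-2.2,1],
  [-0.002,0.005,0.113,0,-0.2,-2.2,1],
  [-0.002,0.005,0.113,0,-0.2,-2.2,1],
])

```text
clock: 16.52
tcp_pos: [0.5676, -0.2405, 0.0055]
tcp_rot: [-179.9, 0.1, 173.5]
wrist_force: [-0.3, 0.1, 0.8]
finger_gap: 0.0855
```

```bash
python3 - <<'E'
from h import *
to((.567,-.2402,.003,173.5))
E
```

```text
now 16.5167 [ 0.5676 -0.2405  0.0055] [-1.799e+02  1.000e-01  1.735e+02] gap 0.0855 F [-0.3  0.1  0.8]
(0.567, -0.2402, 0.003, 173.5) [0.0006 0.0002 0.0025] [-0.1  0.1 -0. ]
```

Emit:
send_rows([
  [0,0,0.001,0,0,0,0],
  [0,0,0.001,0,0,0,0],
  [0,0,0.001,0,0,0,0],
  [0,0,0.001,0,0,0,0],
  [0,0,0.001,0,0,0,0],
  [0,0,0.001,0,0,0,0],
  [0,0,0.001,0,0,0,0],
  [0,0,0.001,0,0,0,0],
])

```text
clock: 17.18
tcp_pos: [0.568, -0.2407, 0.0057]
tcp_rot: [-179.9, 0.1, 173.5]
wrist_force: [-2.0, 1.2, 5.5]
finger_gap: 0.036
```

```bash
python3 - <<'E'
from h import *
to((.567,-.2402,.003,173.5))
E
```

```text
now 17.1833 [ 0.568  -0.2407  0.0057] [-1.799e+02  1.000e-01  1.735e+02] gap 0.036 F [-2.   1.2  5.5]
(0.567, -0.2402, 0.003, 173.5) [0.0011 0.0004 0.0027] [-0.1  0.1 -0. ]
```

Emit:
send_rows([
  [0.003,0,0,0,0,0,0],
  [0.01,0,0,0,0,0,0],
  [0.018,0,0,0,0,0,0],
  [0.026,0,0,0,0,0,0],
  [0.034,0,0,0,0,0,0],
  [0.042,0,0,0,0,0,0],
  [0.05,0,0,0,0,0,0],
  [0.058,0,0,0,0,0,0],
  [0.066,0,0,0,0,0,0],
  [0.074,0,0,0,0,0,0],
  [0.08,0,0,0,0,0,0],
  [0.08,0,0,0,0,0,0],
])

```text
clock: 18.18
tcp_pos: [0.4869, -0.2313, 0.005]
tcp_rot: [-180.0, 0.0, 173.5]
wrist_force: [-0.5, 0.4, -1.5]
finger_gap: 0.0357
```

```bash
python3 - <<'E'
from h import *
snap('wrist','w11'); to((.63,.137,.12,178.4))
E
```

```text
now 18.2333 [ 0.4877 -0.2315  0.0053] [-1.799e+02  1.000e-01  1.735e+02] gap 0.0358 F [-0.1 -0.2 -0.9]
(0.63, 0.137, 0.12, 178.4) [-0.0996  0.3822 -0.115 ] [-0.1  0.1 -4.9]
```

View pics/w11.png

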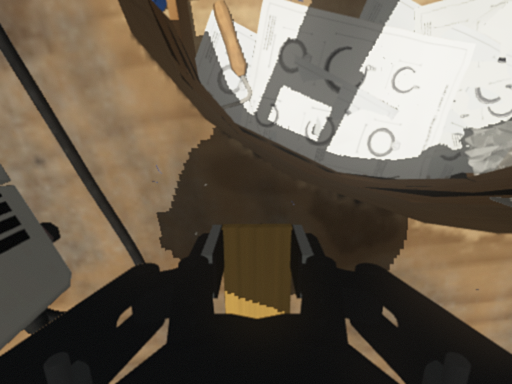

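The blank is held square at (257,265) and drawn out. Lift it, then carry it to the red tray's -y compartment.

Emit:
send_rows([
  [0,0,-0.02,0,0,0,0],
  [0,0,-0.05,0,0,0,0],
  [0,0,-0.08,0,0,0,0],
  [0,0,-0.11,0,0,0,0],
  [-0.01,0.03,-0.12,0,0,0,0],
  [-0.02,0.065,-0.12,0,0,0,0],
  [-0.03,0.1,-0.12,0,0,-1,0],
  [-0.04,0.135,-0.12,0,0,-2,0],
  [-0.05,0.17,-0.12,0,0,-2.5,0],
  [-0.06,0.205,-0.12,0,0,-3,0],
  [-0.065,0.24,-0.12,0,0,-3.5,0],
  [-0.07,0.275,-0.12,0,0,-4,0],
])

```text
clock: 19.23
tcp_pos: [0.5889, 0.0358, 0.1249]
tcp_rot: [-179.9, 0.1, 177.5]
wrist_force: [0.0, 0.4, -2.2]
finger_gap: 0.0359
```

```bash
python3 - <<'E'
from h import *
to((.622,.1385,.12,178.4))
E
```

```text
now 19.2333 [0.5889 0.0358 0.1249] [-1.799e+02  1.000e-01  1.775e+02] gap 0.0359 F [ 0.   0.4 -2.2]
(0.622, 0.1385, 0.12, 178.4) [-0.0286  0.1041  0.0048] [-0.1  0.  -0.9]
```

Emit:
send_rows([
  [-0.01,0.035,0,0,0,-0.9,0],
  [-0.02,0.07,0,0,0,-0.9,0],
  [-0.028,0.095,0.003,0,0,-0.9,0],
  [-0.0286,0.104,0.005,0,0,-0.9,0],
  [-0.0286,0.104,0.005,0,0,-0.9,0],
  [-0.0286,0.104,0.005,0,0,-0.9,0],
])

```text
clock: 19.73
tcp_pos: [0.6216, 0.1381, 0.1191]
tcp_rot: [-179.9, -0.0, 178.4]
wrist_force: [0.1, -0.9, -2.9]
finger_gap: 0.0359
```

```bash
python3 - <<'E'
from h import *
snap('top','t2'); f=cv2.imread('pics/t2.png')[105:240,160:400]; cv2.imwrite('pics/t2c.png',cv2.resize(f,None,fx=3.3,fy=3.3,interpolation=cv2.INTER_CUBIC))
to((.622,.1385,.02,178.4),(.622,.1385,.0,178.4))
E
```

```text
now 19.7833 [0.6218 0.1373 0.1195] [-179.9    0.   178.4] gap 0.0358 F [-0.2  0.8 -1.5]
(0.622, 0.1385, 0.02, 178.4) [-0.0002  0.0014  0.0995] [-0.1  0.  -0. ]
(0.622, 0.1385, 0.0, 178.4) [-0.0002  0.0014  0.1195] [-0.1  0.  -0. ]
```

View pics/t2c.png

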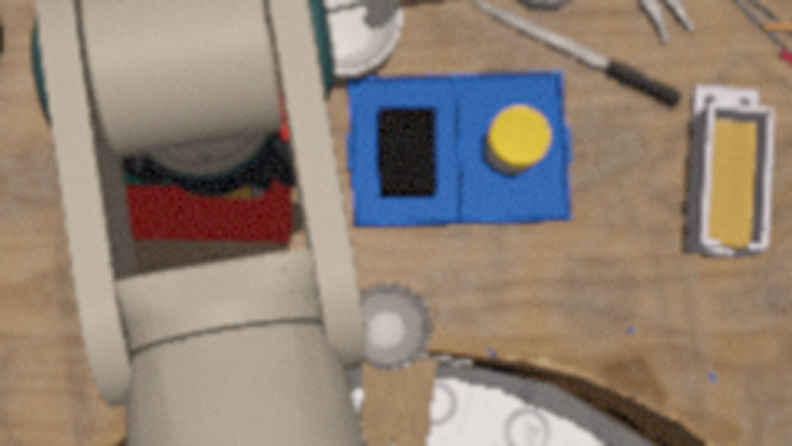

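The top view shows charcoal and jar in the blue tray and the blanks in the magazine; the arm hides the red tray. Lower gently.

Emit:
send_rows([
  [0,0.0014,0.03,0,0,0,0],
  [0,0.0014,0.06,0,0,0,0],
  [0,0.0014,0.085,0,0,0,0],
  [0,0.0014,0.1,0,0,0,0],
  [0,0.0014,0.108,0,0,0,0],
  [0,0.0014,0.112,0,0,0,0],
  [0,0.0014,0.115,0,0,0,0],
  [0,0.0014,0.116,0,0,0,0],
  [0,0.0014,0.116,0,0,0,0],
])

```text
clock: 20.53
tcp_pos: [0.6225, 0.1383, 0.0047]
tcp_rot: [-179.9, 0.1, 178.3]
wrist_force: [-0.2, -0.3, -1.8]
finger_gap: 0.036
```

Emit:
send_rows([
  [0,0,0.001,0,0,0,0],
  [0,0,0.002,0,0,0,0],
  [0,0,0.003,0,0,0,0],
  [0,0,0.003,0,0,0,0],
])

```text
clock: 20.87
tcp_pos: [0.6225, 0.1384, 0.0018]
tcp_rot: [-179.9, 0.1, 178.3]
wrist_force: [-0.0, -0.1, -1.9]
finger_gap: 0.0362
```

No contact yet; a little lower.

Emit:
send_rows([
  [0,0,0.001,0,0,0,0],
  [0,0,0.002,0,0,0,0],
  [0,0,0.003,0,0,0,0],
  [0,0,0.003,0,0,0,0],
])

```text
clock: 21.2
tcp_pos: [0.6227, 0.1385, 0.0011]
tcp_rot: [-179.9, 0.1, 178.4]
wrist_force: [-8.6, -2.5, 12.5]
finger_gap: 0.0364
```

Emit:
send_rows([
  [0,0,-0.001,0,0,0,0],
  [0,0,-0.001,0,0,0,0.55],
  [0,0,-0.001,0,0,0,0.55],
  [0,0,-0.001,0,0,0,0.55],
  [0,0,-0.001,0,0,0,0.55],
  [0,0,-0.01,0,0,0,0.55],
  [0,0,-0.03,0,0,0,0.55],
  [0,0,-0.06,0,0,0,0.8],
  [0,0,-0.1,0,0,0,1],
  [0,0,-0.14,0,0,0,1],
  [0,0,-0.15,0,0,0,1],
  [0,0,-0.15,0,0,0,1],
])

```text
clock: 22.2
tcp_pos: [0.6245, 0.1391, 0.1575]
tcp_rot: [180.0, 0.7, 178.4]
wrist_force: [0.0, -0.3, -0.5]
finger_gap: 0.0853
```

```bash
python3 - <<'E'
from h import *
snap('wrist','w12'); to((.45,.0,.25,178.4))
E
```

```text
now 22.25 [0.6233 0.1388 0.1539] [-180.     0.4  178.4] gap 0.0853 F [ 0.2  0.4 -0.9]
(0.45, 0.0, 0.25, 178.4) [ 0.1686 -0.1438 -0.0972] [-0.   0.4 -0. ]
```

View pics/w12.png

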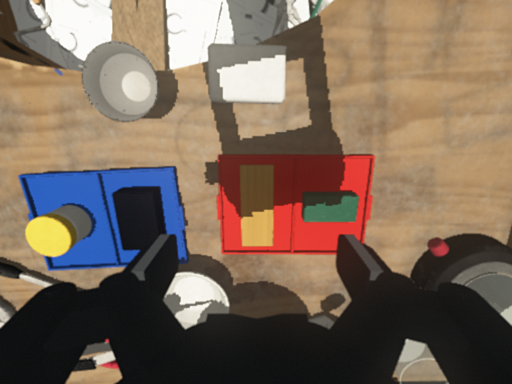

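Emit:
send_rows([
  [0.03,0,-0.05,0,0,0,1],
  [0.07,0,-0.09,0,0,0,1],
  [0.11,0,-0.1,0,0,0,1],
  [0.15,0,-0.1,0,0,0,1],
  [0.18,0,-0.1,0,0,0,1],
  [0.19,0,-0.1,0,0,0,1],
  [0.19,0,-0.1,0,0,0,1],
])

```text
clock: 22.83
tcp_pos: [0.4295, 0.1446, 0.2522]
tcp_rot: [-180.0, 0.3, 178.4]
wrist_force: [1.0, -0.5, -0.2]
finger_gap: 0.0855
```

```bash
python3 - <<'E'
from h import *
d=load('w12'); w=ray(d,[(240,165),(273,165),(273,247),(241,246)],.008);L=w-np.roll(w,1,0);print(w.mean(0).round(4),np.linalg.norm(L,axis=1).round(4))
d=snap('top','t3');f=cv2.imread('pics/t3.png');hsv=cv2.cvtColor(f,cv2.COLOR_BGR2HSV);f0=cv2.imread('pics/top0.png')
def seg(name,lo,hi,box,z):
    m=cv2.inRange(hsv,lo,hi); M=np.zeros_like(m); x,y,w,h=box; M[y:y+h,x:x+w]=m[y:y+h,x:x+w]
    cs=cv2.findContours(M,0,1)[0]
    if not cs: print(name,'none');return
    r=cv2.minAreaRect(max(cs,key=cv2.contourArea)); W=ray(d,cv2.boxPoints(r),z); L=W-np.roll(W,1,0)
    print(name,W.mean(0).round(4),np.linalg.norm(L,axis=1)[:2].round(4),np.degrees(np.arctan2(L[:2,1],L[:2,0])).round(1))
seg('blank',(15,100,40),(32,255,255),(180,125,85,60),.008)
seg('wax',(50,80,15),(90,255,200),(180,125,85,60),.02)
seg('char',(0,0,0),(180,255,45),(262,120,70,60),.024)
seg('jar',(22,150,100),(35,255,255),(262,120,70,60),.043)
seg('top blank',(15,100,60),(30,255,255),(365,130,35,65),.024)
seg('plaster',(0,0,170),(180,40,255),(210,190,45,32),.042)
for n,(x,y,w,h) in {'plaster':(214,194,38,28),'cup':(262,188,32,32)}.items():
    t=f0[y:y+h,x:x+w]; R=cv2.matchTemplate(f[y-8:y+h+8,x-8:x+w+8],t,cv2.TM_CCOEFF_NORMED);_,v,_,l=cv2.minMaxLoc(R);print(n,'shift px',l[0]-8,l[1]-8,round(v,3))
to()
E
```

```text
[0.6589 0.1386 0.008 ] [0.0997 0.0365 0.101  0.0388]
blank [0.6584 0.1362 0.008 ] [0.099  0.0369] [  0.3 -90.4]
wax [0.6559 0.2195 0.02  ] [0.0291 0.0545] [  1.  -90.5]
char [0.6629 0.0051 0.024 ] [0.0633 0.0389] [ -0.8 -90.3]
jar [ 0.6701 -0.0805  0.043 ] [0.0394 0.0424] [ 43.4 -45.2]
top blank [ 0.6367 -0.2511  0.024 ] [0.0325 0.1021] [86.5 -6.1]
plaster [0.5259 0.1091 0.042 ] [0.0274 0.0199] [ -0.  -90.4]
plaster shift px 1 -8 0.35
cup shift px 0 0 0.995
now 22.8833 [0.4312 0.1445 0.2519] [-180.     0.4  178.4] gap 0.0852 F [ 0.7  0.1 -0.1]
```

```bash
python3 - <<'E'
from h import *
d=load('w12'); print('plaster top',ray(d,[(209,45),(286,45),(285,102),(222,103)],.042).round(3))
print(job_done()); to()
E
```

```text
plaster top [[0.496 0.102 0.042]
 [0.498 0.168 0.042]
 [0.545 0.168 0.042]
 [0.544 0.11  0.042]]
the job is handed in; nothing more can be done
None
the job is handed in; nothing more can be done
```

Both kits are made up and the job is handed in at about 23 s of the 96 s allowed. The hand-in reports no verdict.

- **Blue tray:** the charcoal lies flat in the +y compartment and the flux jar stands upright in the −y compartment.
- **Red tray:** the wax is in the +y compartment and the drawn blank in the −y one. The blank measured about 99–101 × 37–39 mm at floor height, which fits it lying flat.
- **Magazine:** the other blanks are still in it. The top blank's image moved as expected for one that has sunk by one thickness, and it sits centred to within 2–3 mm. I have no direct measurement of its height.
- **Plaster and cup:** the cup showed no shift in the top camera. The arm hid the plaster in the last top picture, so both checks of it there (matching and colour) gave unusable numbers. The earlier wrist picture put its centre at about (0.521, 0.137), against (0.518, 0.132) at the start, so 6 mm at most, which is about measuring error.
- **Disagreement:** the tray position from the wrist camera and the top camera differed by about 4 mm, well inside the placing margins.

At hand-in the gripper was open and clear, about 0.25 m above the bench, and the force reading showed no contact.

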